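# Tip the parts pot into the catch tray

## Task

Two brass fittings are waiting in the round steel pot of the tilting cradle. Swing the cradle's lever over by its red knob until the pot has tipped and both fittings have dropped into the blue tray below, then let the lever come back so that the pot stands upright again.

Things in the scene. Friction and masses are not known exactly. Their poses are not given: they have to be found in the camera images.
- lever_knob (a point): Centre of the red drum knob, 30 mm across, 28 long (along y), that spins freely on the end of the cradle's lever, 67 mm beside the stand. Axes turn with the pot: z up when the pot is upright (start), y along the pivot, outward, x to the pouring side. It moves on a 90 mm circle centred at (63.6, 0, -63.6) mm in these axes: it starts 45 deg back; swung up and over to x it tips the pot as far, to a stop at 140 deg.
- catch_tray: Open blue tray fixed under the pot, 190 mm (x, direction of pouring) by 110 (y, along the pivot), 30 high, walls 3. Origin: middle of its underside, 8 mm above the table. The pivot is 30 mm towards -x and 112 mm higher (120 mm above the table). Fittings leave the pot at 95 to 140 deg of tip. A spring rights the pot when the lever is let go or led back; the stop takes about 3 N at the knob.
- fitting_0: A brass push-in fitting with black sleeve and blue collar, 12 mm wide, 32 long (its y), 14 high, about 14 g, lying at the start on the floor of the round steel pot, which is 96 mm across. Origin: middle of its underside. A third such fitting, on the bare table, is a bystander.
- fitting_1: The other brass push-in fitting with black sleeve and blue collar, 12 mm wide, 32 long (its y), 14 high, about 14 g, lying at the start on the floor of the round steel pot, which is 96 mm across. Origin: middle of its underside. A third such fitting, on the bare table, is a bystander.

How it is judged:
On the way, in this order (a step that is already met when the one before it is completed fails the run):
1. the pot is tipped by more than 80 degrees (angle between lever_knob's own z axis and vertical above 1.4 rad), for 0.05 s.
2. both fittings have dropped into the blue tray (x of fitting_0 in the frame of catch_tray between -0.095 and 0.095 m and y of fitting_0 in the frame of catch_tray between -0.055 and 0.055 m and z of fitting_0 in the frame of catch_tray between -0.005 and 0.035 m and x of fitting_1 in the frame of catch_tray between -0.095 and 0.095 m and y of fitting_1 in the frame of catch_tray between -0.055 and 0.055 m and z of fitting_1 in the frame of catch_tray between -0.005 and 0.035 m), for 0.2 s.
At the end, for the whole second after the job is handed in: Both brass fittings lie at rest inside the blue tray, and the pot stands upright again, within 10 degrees (all of step 2 and linear speed of each of fitting_0, fitting_1 below 0.03 m/s and angle between lever_knob's own z axis and vertical below 0.17 rad); the robot touches nothing.
It also fails if it takes over 48 s, if anything falls off the work surface, if the arm or the gripper's body presses on something with over 40 N, if the wrist force passes 120 N, or if a joint passes its speed limit or range.

## Robot

A 7-joint arm with a two-finger parallel gripper is mounted at the origin on a cart in front of the work surface, level with it; the furniture and walls round the work are solid. World frame = base frame: x ahead of the robot, y to its left, z up, the work surface at z = 0. Lengths are in m, angles in rad, forces in N, time in s.
With the tool pointing down it reaches from about 0.4 to 0.925 m from the base axis. Payload 4.1 kg.
Tool frame: the origin (TCP) lies midway between the tips of the shut fingers; the grasp point (between the pads) lies 19 mm behind it; x points along the fingers, z is the direction in which the jaws open and shut, and the axes are right-handed (so a half turn about x gives the same grasp; the last joint's range is limited). The gripper opens to 85 mm and grips with 20 to 120 N. Pads are 22 mm wide; open, the fingers measure 114 mm over their backs; the gripper's body (76 mm by 85 mm) begins 54 mm behind the grasp point. The pads swing forward as they close: fully open they stand 13 mm farther back than shut.
Start: joints at [1.146, 0.398, 0.045, 1.537, -0.019, 1.207, -0.051], TCP at [0.208, -0.616, 0.231] pointing down, gripper open.
Joint ranges: [-2.82, 2.82], [-0.49, 2.23], [-1.37, 1.46], [0, 2.46], [-1.36, 4.5], [0.23, 2], [-2.94, 2.94]. Speed limits (rad/s): [2.57, 2.57, 3.14, 3.14, 3.14, 3.14, 3.14].

## Interface

Orientations are given as a rotation vector (axis times angle).
In Python, from plant import arm, capture, camera_params, ticket, nets gives the robot as it stands.
- The arm moves only by the tool carry_out, never from a script. Its argument "deltas" is a list of rows, each an object with "grip": the opening, from -1 (shut) to 1 (fully open), so that 0 is half open; "offset": the shift along the tool's x, y, z in cm, a list of three; "roll": the turn about the tool's x in degrees. A call has 1 to 5 rows; each row shifts and turns the commanded pose from where the row before left it, along the tool's axes as they then stand; what a row does not reach is not made up. A row lasts 1/12 s, in which the tool goes at most 41.7 mm and 7.16 degrees, less where a joint would pass 70% of its speed; a pose out of reach is approached as far as the arm can. A call is refused whole if a number of a shift passes 4.17 or a number of a turn 7.16, either way. A call with a gripper value outside its range is refused whole. The fingers move at their own pace and stop on an object; "force" is the grip in N (left out, the last holds). Time passes only in rows, so rows that do not move let the fingers close. It gives the time, the measured TCP pose, the force and the opening at its end, in the units of the state.
- arm.get_obs(): the state, without advancing time (a new reading comes with each control period).
- capture(name): name is "scene" or "top" or "wrist"; returns the picture (384x512x3 uint8, red, green, blue); there is no depth.
- camera_params(name): a dict with "mtx" (3x3 intrinsics, pixels), "view" (4x4, takes a point from world to camera coordinates). Camera axes: x right, y down, z forward; pixel columns grow to the right and rows downward; lengths in m; the calibration is good to about 2 mm. A picture is of the moment at which its call begins: read the wrist's pose just before it. camera_params takes no time and is no camera call; for the wrist camera it gives the pose at the moment of the call.
- ticket.finish_job(): hands the job in, once; it reports no verdict.
Trained networks look in the newest picture that a camera, given by its name, has taken for a name from the list of things; names that differ only in an ending like _2 or _b are one class to them, and where a whole thing is asked for, a point or a joint stands for the part that bears it (a point fixed in the world has none). Each returns a list of dicts, best first, with "conf" (0 to 1); they miss things now and then, are a little off and sometimes report something else, mostly with a low value. They report only what shows in the picture. A call takes as long as a camera call.
- nets.find_in(camera, name): "centre" ([x, y, z] in m, in world coordinates, good to about 4 mm: the middle of the surface that is visible of it).
- nets.masks_of(camera, name): "mask" (384x512 bool, what is visible of it).
- nets.spot_point(camera, name): "centre" ([x, y, z] in m, in world coordinates, good to about 4 mm: a listed point, or the origin of a listed thing).
The state is a dict: "time_s": time; "qpos": joint angles; "qvel": joint speeds; "joint_efforts": joint torques, N m; "tool_pos": TCP position; "tool_rot": TCP orientation; "ft_force": force on the tool from outside, world axes, zero at the start; "moment": the same for the moment, N m; "width": finger opening in m.
Only numpy, scipy, OpenCV 4.12 (cv2) and the standard library are available. Lean on these libraries where they do the work, as an engineer would, in place of code of your own. Each camera call takes 0.05 s, during which the arm holds its last target.

## Working session

There is one attempt and no reset: what is moved stays moved. The work goes in short steps, Python scripts to look and compute and a tool call to move; the robot and the scene stay as the last step left them, time stands still between calls to the robot, and variables do not carry over. Pictures are saved under pics/ and viewed, and the job is handed in when it is done.

Besides the shell and the picture viewer there is one more tool, called after "Request:" as a command line: name --argument value ..., lists and objects as JSON in quotes. carry_out: Moves the arm, as the interface text tells. Its arguments: {"type":"object","properties":{"deltas":{"type":"array"},"force":{"type":"number"}},"required":["deltas"]}

```bash
mkdir -p pics; ls
python3 - <<'E'
from plant import arm, capture, camera_params, ticket, nets
import cv2
o=arm.get_obs()
print({k:o[k] for k in('time_s','tool_pos','tool_rot','width','qpos')})
for n in('scene','top'):
    cv2.imwrite(f'pics/{n}0.png',capture(n)[:,:,::-1])
    for t in('lever_knob','catch_tray','fitting_0'):
        print(n,t,[(d['centre'],d['conf']) for d in nets.spot_point(n,t)])
    print(camera_params(n))
E
```

```text
pics
{'time_s': 0.0, 'tool_pos': array([ 0.20785471, -0.6152114 ,  0.23024877]), 'tool_rot': array([ 0.96693767,  1.3476446 , -0.9652437 ]), 'width': 0.08572413866911929, 'qpos': array([ 1.14599272,  0.39921943,  0.04505737,  1.53787423, -0.01870521,
        1.20687536, -0.05068837])}
scene lever_knob [([0.4554, -0.0022, 0.1841], 0.77)]
scene catch_tray [([0.6155, 0.0176, 0.01], 0.97)]
scene fitting_0 [([0.6135, -0.012, 0.0829], 0.39)]
{'mtx': array([[364.20654954,   0.        , 256.55012776],
       [  0.        , 364.20654954, 191.96004719],
       [  0.        ,   0.        ,   1.        ]]), 'view': array([[-0.74744196, -0.6643118 , -0.00451152,  0.39617172],
       [-0.40687253,  0.46313472, -0.78737601,  0.35196677],
       [ 0.52515261, -0.58668225, -0.61645655,  0.60344326],
       [ 0.        ,  0.        ,  0.        ,  1.        ]])}
top lever_knob [([0.4523, -0.005, 0.186], 0.89)]
top catch_tray [([0.6161, 0.0156, 0.0095], 0.59)]
top fitting_0 [([0.6111, -0.0198, 0.0854], 0.56), ([0.5897, 0.0007, 0.0815], 0.46)]
{'mtx': array([[486.13983631,   0.        , 257.35274394],
       [  0.        , 486.13983631, 194.8408355 ],
       [  0.        ,   0.        ,   1.        ]]), 'view': array([[-0.0268823 , -0.99942147,  0.02083446, -0.02660637],
       [-0.98372198,  0.02274408, -0.178252  ,  0.57457294],
       [ 0.17767502, -0.02528714, -0.98376428,  0.89243301],
       [ 0.        ,  0.        ,  0.        ,  1.        ]])}
```

View pics/scene0.png

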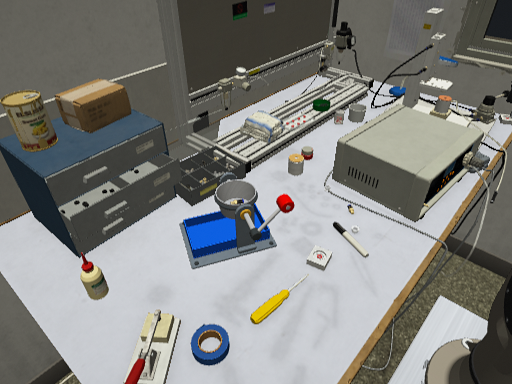

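View pics/top0.png

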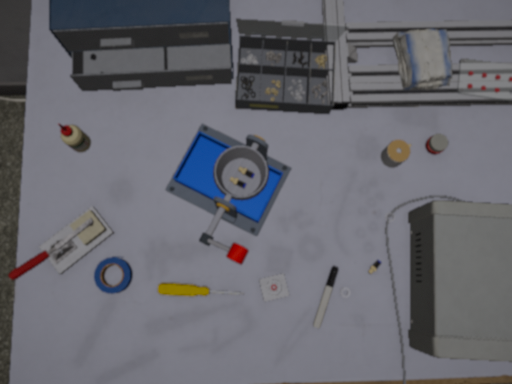

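The scene shows the cradle at about (240,215) with the red knob at (286,202). In the top view the knob is at (237,253), the pot at (242,172), and the tray corners at (203,126), (290,176), (255,232) and (168,187). Pouring goes up and left in the top image. I'll zoom in and fit the tray yaw.

```bash
cat > h.py <<'E'
from plant import arm, capture, camera_params, ticket, nets
import cv2, numpy as np
from scipy.spatial.transform import Rotation as R
def ray(n,uv,z):
    p=camera_params(n);V=p['view'];K=p['mtx']
    c=-V[:3,:3].T@V[:3,3]; d=V[:3,:3].T@np.linalg.inv(K)@np.r_[uv,1]
    return c+d*(z-c[2])/d[2]
def proj(n,P):
    p=camera_params(n);V=p['view'];q=p['mtx']@(V[:3,:3]@P+V[:3,3]);return q[:2]/q[2]
E
python3 - <<'E'
from h import *
i=cv2.imread('pics/top0.png'); cv2.imwrite('pics/topz.png',cv2.resize(i[110:280,150:310],None,fx=3.5,fy=3.5,interpolation=2))
i=cv2.imread('pics/scene0.png'); cv2.imwrite('pics/scz.png',cv2.resize(i[165:275,170:310],None,fx=5,fy=5,interpolation=2))
c=[ray('top',q,0.008)[:2] for q in((203,126),(290,176),(255,232),(168,187))]
print(np.round(c,4))
for a,b in((1,0),(2,3),(1,2),(0,3)):
    d=c[b]-c[a];print(np.linalg.norm(d),np.degrees(np.arctan2(d[1],d[0])))
print(np.mean(c,0))
o=arm.get_obs();print(R.from_rotvec(o['tool_rot']).as_matrix().round(3))
E
```

```text
[[ 0.7299  0.0672]
 [ 0.6194 -0.1101]
 [ 0.506  -0.0353]
 [ 0.602   0.1391]]
0.20896556386914517 58.055620799476195
0.19908277477133346 61.163785053729804
0.13580440725134832 146.58260807821
0.14670638780126574 150.6671962930692
[0.61434817 0.01519037]
[[-0.     0.947  0.32 ]
 [ 0.     0.32  -0.947]
 [-1.    -0.    -0.   ]]
```

Run:
```python
from h import *
i=cv2.cvtColor(cv2.imread('pics/top0.png'),cv2.COLOR_BGR2HSV)
m=cv2.inRange(i,(110,150,60),(125,255,255)); m[:, :160]=0; m[:,300:]=0; m[:115]=0; m[240:]=0
pts=cv2.findNonZero(m); print(len(pts)); r=cv2.minAreaRect(pts); b=cv2.boxPoints(r); print(r)
c=[ray('top',q,0.03)[:2] for q in b]
for k in range(4):
    d=c[(k+1)%4]-c[k];print(np.linalg.norm(d),np.degrees(np.arctan2(d[1],d[0])))
print(np.mean(c,0))
for z in (.183,):
  ms=cv2.inRange(i,(0,180,100),(8,255,255)); ms[:, :220]=0; ms[:,255:]=0
  mm=cv2.moments(ms,True);u=(mm['m10']/mm['m00'],mm['m01']/mm['m00']);print(u,ray('top',u,.19))
```

```text
207
((227.6000213623047, 175.80001831054688), (95.70370483398438, 55.45448303222656), 26.56505012512207)
0.11346627957483707 -26.02696599011599
0.19457631545425874 -118.53622480487675
0.11199151368162584 152.04612478758068
0.19075185293568178 61.87581008570849
[0.61852176 0.01719526]
(236.91341991341992, 252.78354978354977) [ 0.45434255 -0.00180381  0.19      ]
```

View pics/topz.png

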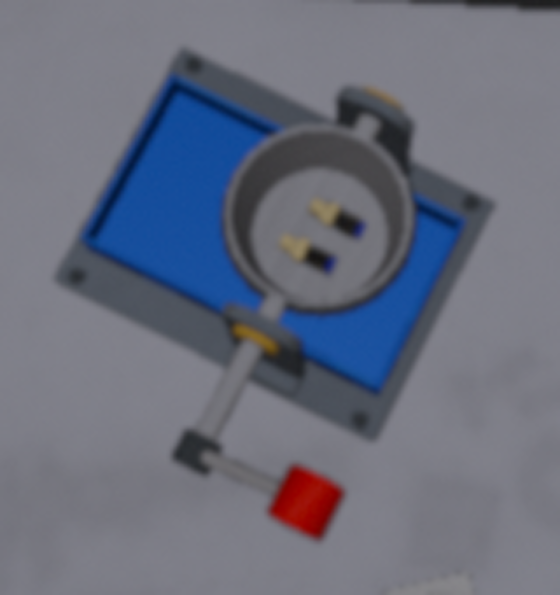

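View pics/scz.png

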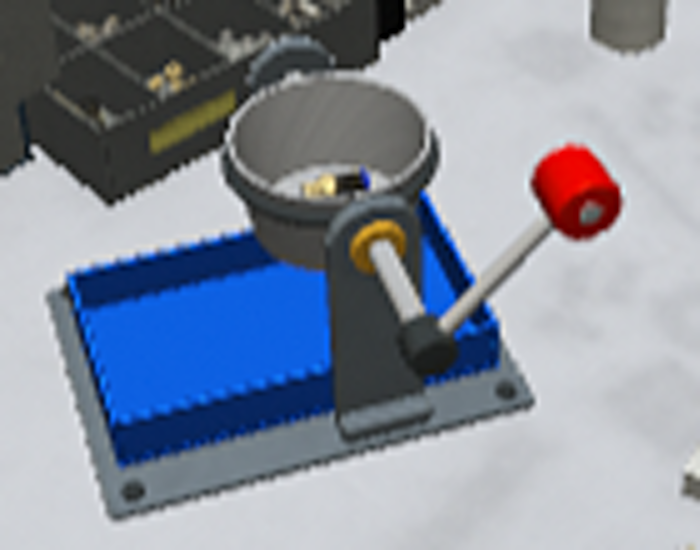

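The zooms show the lever entering the knob in its middle plane: in the top crop the knob is at (305,500) and the hub at (197,452). I'll grip the knob by its end faces, with the jaws along y_t and tool y along x_t (about 61.5°). First I raise and roll.

Request:
carry_out --deltas '[{"offset": [-2, 0, 0], "roll": -7.13, "grip": 1}, {"offset": [-2, 0, 0], "roll": -7.13, "grip": 1}, {"offset": [-2, 0, 0], "roll": -7.13, "grip": 1}, {"offset": [-1.5, 0, 0], "roll": -7.13, "grip": 1}, {"offset": [-1, 0, 0], "roll": -7.13, "grip": 1}]'

```text
time_s: 0.82
tool_pos: [0.2083, -0.6165, 0.3186]
tool_rot: [0.481, 1.514, -0.485]
ft_force: [0.1, -0.0, 0.2]
width: 0.0854
```

Request:
carry_out --deltas '[{"offset": [0, 2, 0], "roll": -7.13, "grip": 1}, {"offset": [0, 4, -0.5], "roll": 0, "grip": 1}, {"offset": [0, 4, -0.5], "roll": 0, "grip": 1}, {"offset": [0, 4, -0.5], "roll": 0, "grip": 1}, {"offset": [0, 4, -0.5], "roll": 0, "grip": 1}]'

```text
time_s: 1.23
tool_pos: [0.279, -0.4477, 0.3163]
tool_rot: [0.391, 1.535, -0.391]
ft_force: [0.3, 0.2, -0.1]
width: 0.0854
```

Request:
carry_out --deltas '[{"offset": [0, 4, -0.5], "roll": 0, "grip": 1}, {"offset": [0, 4, -0.5], "roll": 0, "grip": 1}, {"offset": [0, 4, -0.5], "roll": 0, "grip": 1}, {"offset": [0, 4, -0.5], "roll": 0, "grip": 1}, {"offset": [0, 4, -0.5], "roll": 0, "grip": 1}]'

```text
time_s: 1.65
tool_pos: [0.3525, -0.2599, 0.3166]
tool_rot: [0.39, 1.535, -0.391]
ft_force: [0.3, -1.0, 0.3]
width: 0.0851
```

Request:
carry_out --deltas '[{"offset": [0, 4, -0.5], "roll": 0, "grip": 1}, {"offset": [0, 4, -0.5], "roll": 0, "grip": 1}, {"offset": [0, 4, -0.5], "roll": 0, "grip": 1}, {"offset": [0, 4, -0.5], "roll": 0, "grip": 1}, {"offset": [0, 3, -0.5], "roll": 0, "grip": 1}]'

```text
time_s: 2.07
tool_pos: [0.422, -0.0794, 0.3168]
tool_rot: [0.388, 1.534, -0.388]
ft_force: [0.8, 0.7, -1.1]
width: 0.0856
```

Run:
```python
from h import *
o=arm.get_obs();print(o['time_s'],o['tool_pos'],R.from_rotvec(o['tool_rot']).as_matrix().round(3))
for n in('wrist','top'):
    cv2.imwrite(f'pics/{n}1.png',capture(n)[:,:,::-1])
    print(n,[(d['centre'],d['conf']) for d in nets.spot_point(n,'lever_knob')])
```

```text
2.0667 [ 0.42196042 -0.07937816  0.31680882] [[ 0.002  0.475  0.88 ]
 [-0.     0.88  -0.475]
 [-1.     0.001  0.001]]
wrist [([0.4556, -0.003, 0.185], 0.61)]
top [([0.4563, -0.0038, 0.1846], 0.8)]
```

View pics/wrist1.png

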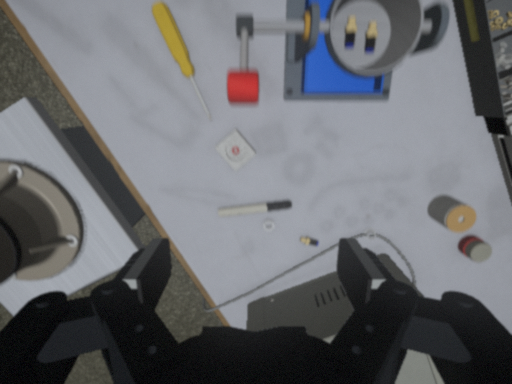

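Run:
```python
from h import *
o=arm.get_obs();print(o['time_s'],o['tool_pos'])
i=cv2.cvtColor(cv2.imread('pics/wrist1.png'),cv2.COLOR_BGR2HSV)
m=cv2.inRange(i,(0,150,60),(8,255,255))|cv2.inRange(i,(172,150,60),(180,255,255))
n,l,s,c=cv2.connectedComponentsWithStats(m)
for k in range(1,n):
  if s[k,4]>150: 
    print(s[k],c[k],ray('wrist',c[k],.19)); print(cv2.minAreaRect(cv2.findNonZero((l==k).astype('uint8'))))
print(camera_params('wrist')['view'].round(3))
```

```text
2.2667 [ 0.42109587 -0.08273641  0.31643307]
[228  73  30  28 787] [242.68869123  86.65819568] [ 0.45355901 -0.00254879  0.19      ]
((242.5, 86.5), (27.0, 29.0), 90.0)
[[ 0.88  -0.476  0.002 -0.41 ]
 [-0.455 -0.84   0.295  0.058]
 [-0.139 -0.261 -0.955  0.498]
 [ 0.     0.     0.     1.   ]]
```

The wrist view shows the knob at (242,86), lined up with the tool, with the lever in its middle plane and the tray square to the tool. Next I go above it.

Request:
carry_out --deltas '[{"offset": [0, 3, -0.3], "roll": 0, "grip": 0.5}, {"offset": [0, 3, -0.3], "roll": 0, "grip": 0.5}, {"offset": [2, 2.6, -0.2], "roll": 0, "grip": 0.5}, {"offset": [2, 0, 0], "roll": 0, "grip": 0.5}, {"offset": [2, 0, 0], "roll": 0, "grip": 0.5}]'

```text
time_s: 2.68
tool_pos: [0.4557, -0.004, 0.2558]
tool_rot: [0.39, 1.534, -0.391]
ft_force: [0.8, -0.8, -0.3]
width: 0.0642
```

Request:
carry_out --deltas '[{"offset": [1, 0, 0], "roll": 0, "grip": 0.5}, {"offset": [0, 0, 0], "roll": 0, "grip": 0.5}]'

```text
time_s: 2.85
tool_pos: [0.4533, -0.0056, 0.244]
tool_rot: [0.392, 1.54, -0.394]
ft_force: [-0.7, -0.4, -0.1]
width: 0.0642
```

Run:
```python
from h import *
o=arm.get_obs();print(o['time_s'],o['tool_pos'],o['width'])
for n in('wrist','top','scene'):
    cv2.imwrite(f'pics/{n}2.png',capture(n)[:,:,::-1])
    print(n,[(d['centre'],d['conf']) for d in nets.spot_point(n,'lever_knob')])
```

```text
2.85 [ 0.45332177 -0.00556733  0.243979  ] 0.06417087200549958
wrist [([0.4581, -0.0036, 0.1795], 0.59)]
top []
scene [([0.4559, -0.0039, 0.1819], 0.9)]
```

View pics/wrist2.png

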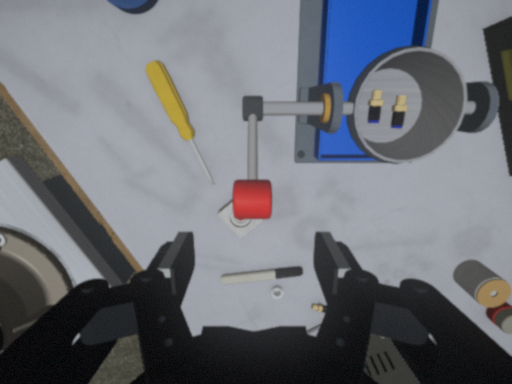

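View pics/scene2.png

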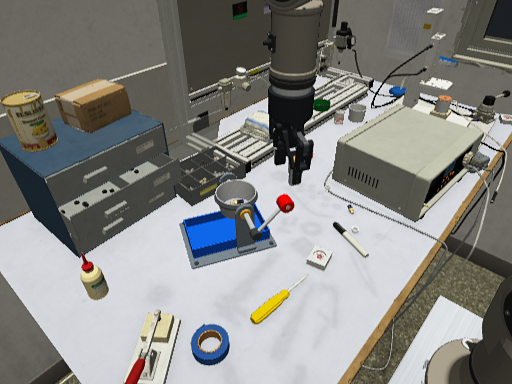

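The wrist view shows the knob at (252,199), midway between the jaws (175 to 335). I descend with a 3 mm correction along y.

Request:
carry_out --deltas '[{"offset": [2, 0.3, 0.1], "roll": 0, "grip": 0.5}, {"offset": [2, 0, 0], "roll": 0, "grip": 0.5}, {"offset": [2, 0, 0], "roll": 0, "grip": 0.5}, {"offset": [1.8, 0, 0], "roll": 0, "grip": 0.5}, {"offset": [0, 0, 0], "roll": 0, "grip": 0.5}]'

```text
time_s: 3.57
tool_pos: [0.4553, -0.0018, 0.1659]
tool_rot: [0.39, 1.541, -0.392]
ft_force: [-0.6, 0.2, -0.3]
width: 0.064
```

Run:
```python
from h import *
o=arm.get_obs();print(o['time_s'],o['tool_pos'],o['width'],o['ft_force'])
for n in('wrist','scene'):
    cv2.imwrite(f'pics/{n}3.png',capture(n)[:,:,::-1])
i=cv2.imread('pics/scene3.png'); cv2.imwrite('pics/scz3.png',cv2.resize(i[125:275,180:340],None,fx=4,fy=4,interpolation=2))
```

```text
3.5667 [ 0.45531094 -0.00184944  0.16591984] 0.06402147949666771 [-0.55501239  0.24602122 -0.33913662]
```

View pics/wrist3.png

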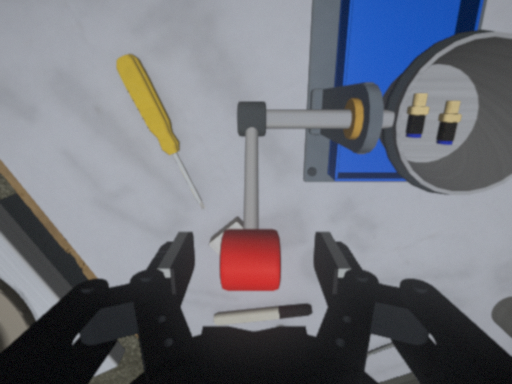

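View pics/scz3.png

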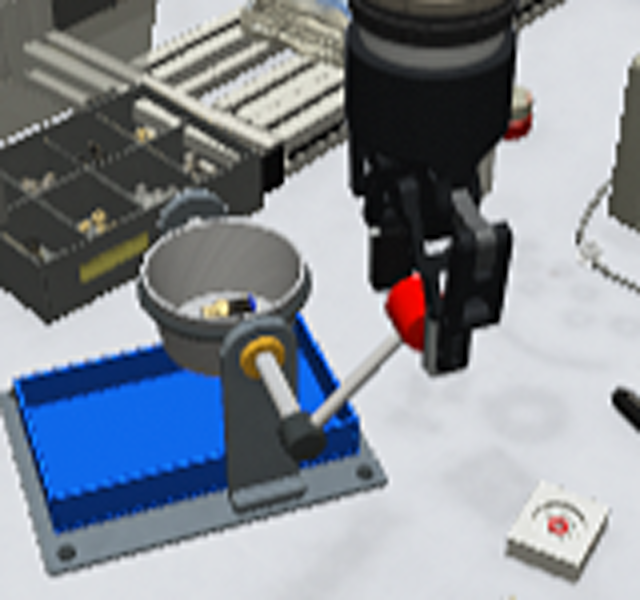

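The knob sits between the pads, at (250,260) against a jaw middle of about 254. I close gently.

Request:
carry_out --deltas '[{"offset": [0, 0, -0.15], "roll": 0, "grip": 0}, {"offset": [0, 0, 0], "roll": 0, "grip": -1}, {"offset": [0, 0, 0], "roll": 0, "grip": -1}, {"offset": [0, 0, 0], "roll": 0, "grip": -1}, {"offset": [0, 0, 0], "roll": 0, "grip": -1}]' --force 25

```text
time_s: 4.08
tool_pos: [0.4544, -0.0001, 0.1692]
tool_rot: [0.39, 1.539, -0.392]
ft_force: [-6.7, 0.8, 7.8]
width: 0.0276
```

Request:
carry_out --deltas '[{"offset": [0, 0, 0], "roll": 0, "grip": -1}, {"offset": [0, 0, 0], "roll": 0, "grip": -1}]'

```text
time_s: 4.25
tool_pos: [0.4544, -0.0001, 0.1692]
tool_rot: [0.389, 1.539, -0.392]
ft_force: [-5.8, 2.0, 8.1]
width: 0.0284
```

Run:
```python
from h import *
o=arm.get_obs();print(o['time_s'],o['tool_pos'],o['width'],o['ft_force'])
# arc rows: tip a from 0: tool y shift, tool x(down) shift
a=np.radians(np.arange(0,141,5)); y=9*np.sin(a-np.pi/4); z=9*np.cos(a-np.pi/4)
for k in range(1,len(a)): print(int(round(np.degrees(a[k]))),'x %.2f y %.2f'%(z[k-1]-z[k],y[k]-y[k-1]))
print(y[-1]-y[0],z[-1]-z[0])
cv2.imwrite('pics/wrist4.png',capture('wrist')[:,:,::-1])
```

```text
4.25 [ 4.54395488e-01 -8.85059594e-05  1.69199012e-01] 0.02839959447430231 [-5.8384647   1.96538244  8.09631319]
5 x -0.53 y 0.58
10 x -0.48 y 0.62
15 x -0.42 y 0.66
20 x -0.36 y 0.70
25 x -0.30 y 0.73
30 x -0.24 y 0.75
35 x -0.17 y 0.77
40 x -0.10 y 0.78
45 x -0.03 y 0.78
50 x 0.03 y 0.78
55 x 0.10 y 0.78
60 x 0.17 y 0.77
65 x 0.24 y 0.75
70 x 0.30 y 0.73
75 x 0.36 y 0.70
80 x 0.42 y 0.66
85 x 0.48 y 0.62
90 x 0.53 y 0.58
95 x 0.58 y 0.53
100 x 0.62 y 0.48
105 x 0.66 y 0.42
110 x 0.70 y 0.36
115 x 0.73 y 0.30
120 x 0.75 y 0.24
125 x 0.77 y 0.17
130 x 0.78 y 0.10
135 x 0.78 y 0.03
140 x 0.78 y -0.03
15.329713313504637 -7.148362715407851
```

View pics/wrist4.png

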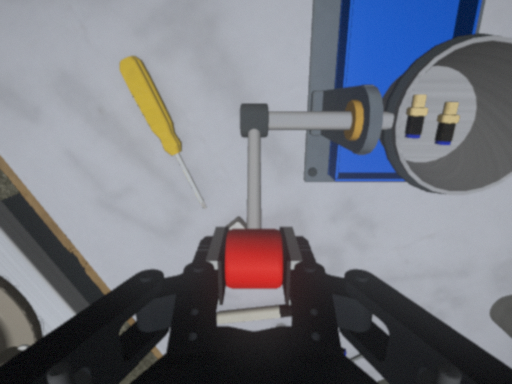

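The knob is gripped by its end faces (28 mm opening). I start the arc.

Request:
carry_out --deltas '[{"offset": [-0.6, 0.58, 0], "roll": 0, "grip": -1}, {"offset": [-0.5, 0.62, 0], "roll": 0, "grip": -1}, {"offset": [-0.42, 0.66, 0], "roll": 0, "grip": -1}, {"offset": [-0.36, 0.7, 0], "roll": 0, "grip": -1}, {"offset": [-0.3, 0.73, 0], "roll": 0, "grip": -1}]'

```text
time_s: 4.72
tool_pos: [0.47, 0.0286, 0.1907]
tool_rot: [0.389, 1.54, -0.393]
ft_force: [-7.2, 1.1, 3.3]
width: 0.0275
```

Request:
carry_out --deltas '[{"offset": [-0.24, 0.75, 0], "roll": 0, "grip": -1}, {"offset": [-0.17, 0.77, 0], "roll": 0, "grip": -1}, {"offset": [-0.1, 0.78, 0], "roll": 0, "grip": -1}, {"offset": [-0.03, 0.78, 0], "roll": 0, "grip": -1}]'

```text
time_s: 5.05
tool_pos: [0.4853, 0.0568, 0.1965]
tool_rot: [0.39, 1.538, -0.391]
ft_force: [-5.2, 1.4, 3.5]
width: 0.0275
```

Run:
```python
from h import *
o=arm.get_obs();print(o['time_s'],o['tool_pos'],o['width'],o['ft_force'],R.from_rotvec(o['tool_rot']).as_matrix().round(3)[:,2])
cv2.imwrite('pics/wrist5.png',capture('wrist')[:,:,::-1])
```

```text
5.05 [0.48526359 0.0567677  0.19650647] 0.027548625878721388 [-5.1822429   1.44962835  3.48242514] [ 0.879 -0.477 -0.003]
```

View pics/wrist5.png

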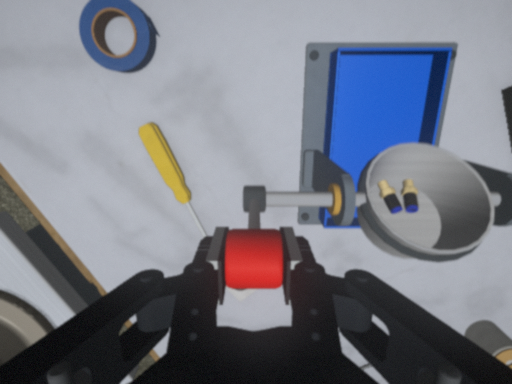

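The wrist view shows the pot tilted about 45°, the knob held at (254,258) and the fittings still inside at (390,195). I continue.

Request:
carry_out --deltas '[{"offset": [0.03, 0.78, 0], "roll": 0, "grip": -1}, {"offset": [0.1, 0.78, 0], "roll": 0, "grip": -1}, {"offset": [0.17, 0.77, 0], "roll": 0, "grip": -1}, {"offset": [0.24, 0.75, 0], "roll": 0, "grip": -1}, {"offset": [0.3, 0.73, 0], "roll": 0, "grip": -1}]'

```text
time_s: 5.52
tool_pos: [0.5036, 0.0907, 0.1878]
tool_rot: [0.39, 1.538, -0.39]
ft_force: [-5.5, 1.1, 2.8]
width: 0.0272
```

Request:
carry_out --deltas '[{"offset": [0.36, 0.7, 0], "roll": 0, "grip": -1}, {"offset": [0.42, 0.66, 0], "roll": 0, "grip": -1}, {"offset": [0.48, 0.62, 0], "roll": 0, "grip": -1}, {"offset": [0.53, 0.58, 0], "roll": 0, "grip": -1}, {"offset": [0, 0, 0], "roll": 0, "grip": -1}]'

```text
time_s: 5.93
tool_pos: [0.516, 0.1135, 0.1691]
tool_rot: [0.39, 1.538, -0.388]
ft_force: [-5.0, 2.6, 1.9]
width: 0.0277
```

Request:
carry_out --deltas '[{"offset": [0.58, 0.53, 0], "roll": 0, "grip": -1}, {"offset": [0.62, 0.48, 0], "roll": 0, "grip": -1}, {"offset": [0.66, 0.42, 0], "roll": 0, "grip": -1}, {"offset": [0.7, 0.36, 0], "roll": 0, "grip": -1}, {"offset": [0.73, 0.3, 0], "roll": 0, "grip": -1}]'

```text
time_s: 6.35
tool_pos: [0.5256, 0.1312, 0.1367]
tool_rot: [0.39, 1.538, -0.39]
ft_force: [-6.9, 1.9, 2.7]
width: 0.0274
```

Run:
```python
from h import *
o=arm.get_obs();print(o['time_s'],o['tool_pos'],o['width'],o['ft_force'])
for n in('wrist','scene'):
    cv2.imwrite(f'pics/{n}6.png',capture(n)[:,:,::-1])
i=cv2.imread('pics/scene6.png'); cv2.imwrite('pics/scz6.png',cv2.resize(i[125:275,170:330],None,fx=4,fy=4,interpolation=2))
```

```text
6.35 [0.52564825 0.13122194 0.13667189] 0.027427925636222202 [-6.90204716  1.94580128  2.70956418]
```

View pics/wrist6.png

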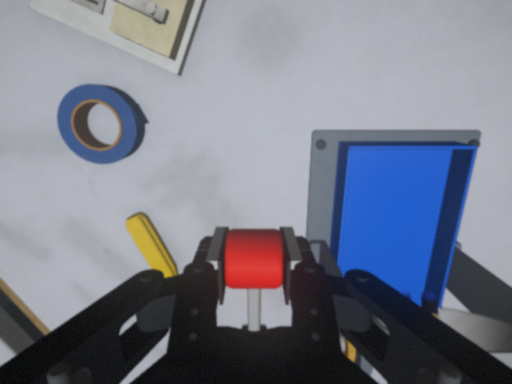

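View pics/scz6.png

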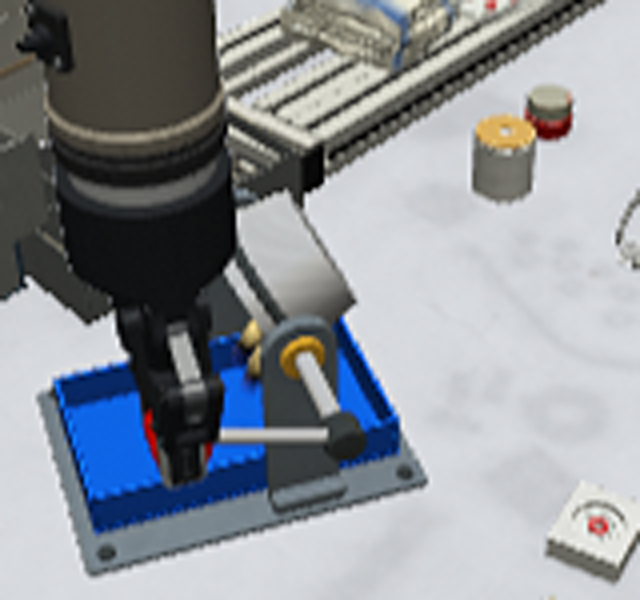

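The scene crop shows the fittings sliding out of the rim at about (250,340). I tip further and dwell.

Request:
carry_out --deltas '[{"offset": [0.75, 0.24, 0], "roll": 0, "grip": -1}, {"offset": [0.77, 0.17, 0], "roll": 0, "grip": -1}, {"offset": [0.78, 0.1, 0], "roll": 0, "grip": -1}, {"offset": [0.4, 0.02, 0], "roll": 0, "grip": -1}, {"offset": [0, 0, 0], "roll": 0, "grip": -1}]'

```text
time_s: 6.87
tool_pos: [0.5281, 0.1357, 0.1092]
tool_rot: [0.391, 1.538, -0.39]
ft_force: [-6.4, 2.5, 2.9]
width: 0.0275
```

Request:
carry_out --deltas '[{"offset": [0, 0, 0], "roll": 0, "grip": -1}, {"offset": [0, 0, 0], "roll": 0, "grip": -1}, {"offset": [0, 0, 0], "roll": 0, "grip": -1}, {"offset": [0, 0, 0], "roll": 0, "grip": -1}, {"offset": [0, 0, 0], "roll": 0, "grip": -1}]'

```text
time_s: 7.28
tool_pos: [0.5281, 0.1357, 0.1099]
tool_rot: [0.391, 1.538, -0.39]
ft_force: [-5.9, 2.4, 2.8]
width: 0.0274
```

Run:
```python
from h import *
o=arm.get_obs();print(o['time_s'],o['tool_pos'],o['width'],o['ft_force'])
for n in('scene','top','wrist'):
    cv2.imwrite(f'pics/{n}7.png',capture(n)[:,:,::-1])
    print(n,[(d['centre'],d['conf']) for d in nets.spot_point(n,'fitting_0')])
i=cv2.imread('pics/scene7.png'); j=cv2.imread('pics/top7.png')
cv2.imwrite('pics/z7.png',np.hstack([cv2.resize(q,(400,400)) for q in(i[125:275,170:320],j[110:260,160:310])]))
```

```text
7.2833 [0.52812532 0.13571637 0.10992388] 0.027417108390758296 [-5.90565939  2.3838629   2.75349391]
scene [([0.6203, 0.0019, 0.022], 0.56)]
top []
wrist [([0.619, 0.0034, 0.028], 0.88), ([0.641, 0.026, 0.0062], 0.78)]
```

View pics/z7.png

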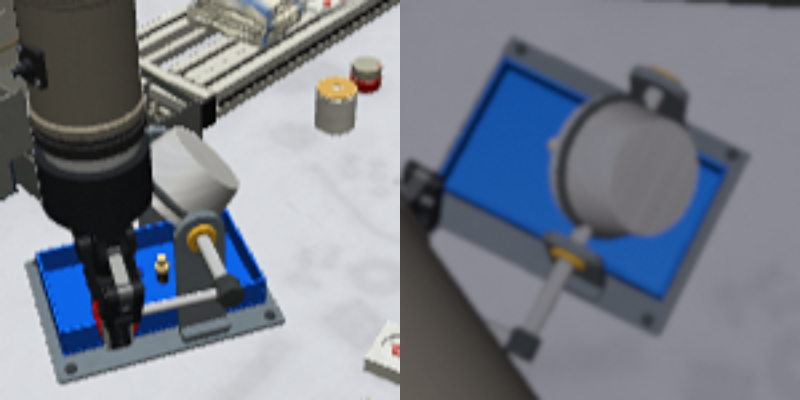

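View pics/wrist7.png

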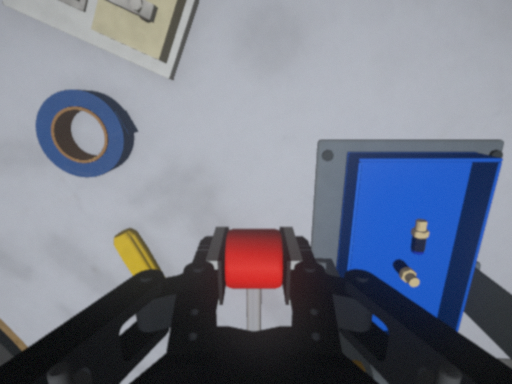

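Both fittings are in the tray, at (421,236) and (405,272) in the wrist view. I lead the lever back along the arc.

Request:
carry_out --deltas '[{"offset": [-0.4, -0.02, 0], "roll": 0, "grip": -1}, {"offset": [-0.78, -0.1, 0], "roll": 0, "grip": -1}, {"offset": [-0.77, -0.17, 0], "roll": 0, "grip": -1}, {"offset": [-0.75, -0.24, 0], "roll": 0, "grip": -1}, {"offset": [-0.73, -0.3, 0], "roll": 0, "grip": -1}]'

```text
time_s: 8.0
tool_pos: [0.5241, 0.1284, 0.1445]
tool_rot: [0.391, 1.538, -0.389]
ft_force: [-5.9, 1.4, 1.5]
width: 0.0275
```

Request:
carry_out --deltas '[{"offset": [-0.7, -0.36, 0], "roll": 0, "grip": -1}, {"offset": [-0.66, -0.42, 0], "roll": 0, "grip": -1}, {"offset": [-0.62, -0.48, 0], "roll": 0, "grip": -1}, {"offset": [-0.58, -0.53, 0], "roll": 0, "grip": -1}, {"offset": [-0.53, -0.58, 0], "roll": 0, "grip": -1}]'

```text
time_s: 8.42
tool_pos: [0.5128, 0.1075, 0.1755]
tool_rot: [0.391, 1.538, -0.389]
ft_force: [-7.0, 2.6, 2.0]
width: 0.0275
```

Request:
carry_out --deltas '[{"offset": [-0.48, -0.62, 0], "roll": 0, "grip": -1}, {"offset": [-0.42, -0.66, 0], "roll": 0, "grip": -1}, {"offset": [-0.36, -0.7, 0], "roll": 0, "grip": -1}, {"offset": [-0.3, -0.73, 0], "roll": 0, "grip": -1}, {"offset": [-0.24, -0.75, 0], "roll": 0, "grip": -1}]'

```text
time_s: 8.83
tool_pos: [0.4962, 0.077, 0.1935]
tool_rot: [0.391, 1.538, -0.39]
ft_force: [-5.6, 2.7, 1.9]
width: 0.0275
```

Request:
carry_out --deltas '[{"offset": [-0.17, -0.77, 0], "roll": 0, "grip": -1}, {"offset": [-0.1, -0.78, 0], "roll": 0, "grip": -1}, {"offset": [-0.03, -0.78, 0], "roll": 0, "grip": -1}, {"offset": [0.03, -0.78, 0], "roll": 0, "grip": -1}, {"offset": [0.1, -0.78, 0], "roll": 0, "grip": -1}]'

```text
time_s: 9.25
tool_pos: [0.4773, 0.0421, 0.195]
tool_rot: [0.39, 1.538, -0.391]
ft_force: [-7.0, 2.0, 2.4]
width: 0.0275
```

Request:
carry_out --deltas '[{"offset": [0.17, -0.77, 0], "roll": 0, "grip": -1}, {"offset": [0.24, -0.75, 0], "roll": 0, "grip": -1}, {"offset": [0.3, -0.73, 0], "roll": 0, "grip": -1}, {"offset": [0.36, -0.7, 0], "roll": 0, "grip": -1}, {"offset": [0.42, -0.66, 0], "roll": 0, "grip": -1}]'

```text
time_s: 9.67
tool_pos: [0.4599, 0.01, 0.1793]
tool_rot: [0.39, 1.539, -0.391]
ft_force: [-5.3, 4.0, -1.2]
width: 0.0278
```

Request:
carry_out --deltas '[{"offset": [0.48, -0.62, 0], "roll": 0, "grip": -1}, {"offset": [0.5, -0.55, 0], "roll": 0, "grip": -1}, {"offset": [0, 0, 0], "roll": 0, "grip": -1}, {"offset": [0, 0, 0], "roll": 0, "grip": -1}]'

```text
time_s: 10.0
tool_pos: [0.4547, 0.0003, 0.1698]
tool_rot: [0.391, 1.539, -0.391]
ft_force: [-6.5, 3.5, 2.3]
width: 0.0278
```

Run:
```python
from h import *
o=arm.get_obs();print(o['time_s'],o['tool_pos'],o['width'],o['ft_force'])
cv2.imwrite('pics/wrist8.png',capture('wrist')[:,:,::-1])
```

```text
10.0 [4.54667332e-01 3.07426991e-04 1.69788108e-01] 0.027812487474937097 [-6.52258708  3.52012292  2.34613319]
```

View pics/wrist8.png

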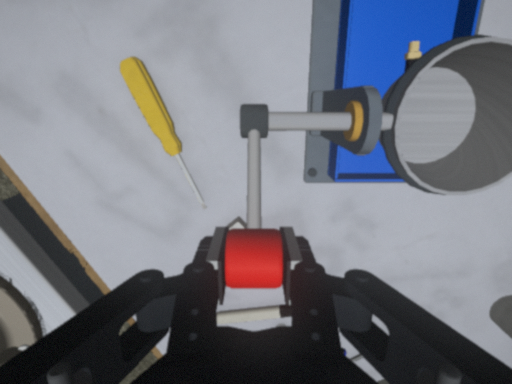

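The pot is upright and empty, with the knob back at its start pose. I open the fingers and retreat upward.

Request:
carry_out --deltas '[{"offset": [0, 0, 0], "roll": 0, "grip": 0.5}, {"offset": [0, 0, 0], "roll": 0, "grip": 0.5}, {"offset": [0, 0, 0], "roll": 0, "grip": 0.5}, {"offset": [0, 0, 0], "roll": 0, "grip": 0.5}, {"offset": [-1, 0, 0], "roll": 0, "grip": 0.5}]'

```text
time_s: 10.47
tool_pos: [0.4554, -0.0009, 0.1787]
tool_rot: [0.391, 1.538, -0.391]
ft_force: [-0.2, -0.4, 0.1]
width: 0.0636
```

Request:
carry_out --deltas '[{"offset": [-2.5, 0, 0], "roll": 0, "grip": 0.5}, {"offset": [-3, 0, 0], "roll": 0, "grip": 0.5}, {"offset": [-3, 0, 0], "roll": 0, "grip": 0.5}, {"offset": [-3, 0, 0], "roll": 0, "grip": 0.5}, {"offset": [0, -3, 0], "roll": 0, "grip": 0.5}]'

```text
time_s: 10.88
tool_pos: [0.4478, -0.0216, 0.3018]
tool_rot: [0.387, 1.522, -0.378]
ft_force: [2.1, -0.5, 0.3]
width: 0.0641
```

Request:
carry_out --deltas '[{"offset": [0, -4, 0], "roll": 0, "grip": 0.5}, {"offset": [0, -4, 0], "roll": 0, "grip": 0.5}, {"offset": [0, -2, 0], "roll": 0, "grip": 0.5}, {"offset": [0, 0, 0], "roll": 0, "grip": 0.5}, {"offset": [0, 0, 0], "roll": 0, "grip": 0.5}]'

```text
time_s: 11.3
tool_pos: [0.3941, -0.1154, 0.2953]
tool_rot: [0.393, 1.533, -0.393]
ft_force: [0.2, -0.2, -0.7]
width: 0.064
```

Run:
```python
from h import *
o=arm.get_obs();print(o['time_s'],o['tool_pos'],o['width'],o['ft_force'])
for n in('scene','top'):
    cv2.imwrite(f'pics/{n}9.png',capture(n)[:,:,::-1])
    for t in('fitting_0','lever_knob'):print(n,[(d['centre'],d['conf']) for d in nets.spot_point(n,t)])
i=cv2.imread('pics/scene9.png'); j=cv2.imread('pics/top9.png')
cv2.imwrite('pics/z9.png',np.hstack([cv2.resize(q,(400,400)) for q in(i[145:295,170:320],j[120:270,160:310])]))
```

```text
11.3 [ 0.39413693 -0.11542928  0.29533955] 0.06402283803649064 [ 0.15270942 -0.20977493 -0.6621728 ]
scene [([0.6173, 0.0024, 0.0243], 0.57)]
scene [([0.454, -0.0027, 0.1844], 0.8)]
top []
top [([0.4551, -0.0065, 0.182], 0.89)]
```

View pics/z9.png

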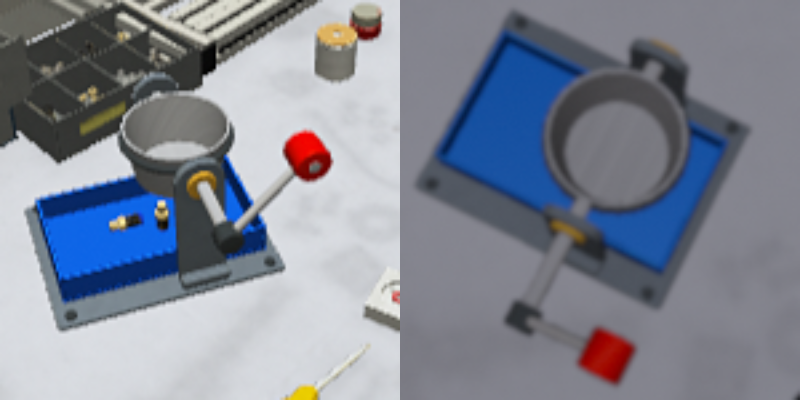

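The crop shows both fittings in the tray, one lying at (125,222) and one standing at (162,215). The pot is upright and the arm is clear, so I hand in.

Run:
```python
from plant import ticket
print(ticket.finish_job())
```

```text
the job is handed in; nothing more can be done
None
```

I gripped the red knob by its end faces and led the lever over its arc to roughly 130° of tip, until both fittings had dropped. I then led it back to the start, released it and backed away. The job was handed in at about 11.5 s of the 48 s allowed; no verdict is reported.

**Last checks that agreed:**
- **Fittings:** the final scene picture shows both in the blue tray, one lying and one standing on end. The positions I checked for both, before the return, were inside the tray limits.
- **Pot:** it is upright and empty. The knob is at about (0.454, -0.004, 0.183), within a few mm of where it started.
- **Arm:** it is clear of everything, with force readings under 1 N. The highest reading after a move was about 10 N, while closing on the knob.

**Gaps in the checks:** the final top view could not see the fittings because the pot hides them. In the final pictures the network reported only the standing one, so the lying one is confirmed by eye from the scene picture. I did not measure their speeds; I only saw the standing one in the same place about 4 s apart.

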